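# Hang the round caddy on the kitchen rail

## Task

Pick up the round steel utensil cup by the wooden grip on top and hook it onto the counter rail near the rail's left end (left as the robot faces it), at least 10 cm to the left of the black band. Then slide it along the rail, without unhooking it, until it hangs centred on the band, and let go. Leave the square cup standing where it is.

Things in the scene. Friction and masses are not known exactly. Their poses are not given: they have to be found in the camera images.
- round_caddy: Round steel cup, 70 mm wide, 80 tall, 0.25 kg, with a strap hook. Origin: where the rail's centre lies when hung, 153 above the underside. z up, y along rail when hung, x to the hook's open mouth (at start away from robot, +-0.4 rad): the gap 20 to 73 below origin. Strap 24 wide, at x -35; lip ends at x +25; hook self-centres. Wooden grip 14 (x) by 30 (y), 10 to 56 above origin.
- rail: Fixed steel rail on the counter: round bar 12 mm thick, 500 long along its y (left end +y seen from the robot; turned at most 0.15 rad), a post at each end. Origin on the counter under the bar's middle; the bar's centre line is 185 above it; x points away from the robot. Bar free from y -150 to +220; a slotted turner hangs at y -205, right of the band.
- band: Black band 40 mm long round the rail, nearly flush (no obstacle): the mark. Origin in its middle on the bar's centre line, axes as the rail's. It lies within 50 mm of the rail's middle.
- square_caddy: The other steel cup, left alone: same hook, strap and grip, but a square cup, 70 by 70 mm, 80 tall. Origin and axes as the round one's. The two cups stand in either place, left or right.

How it is judged:
By the outcome, as a careful person would: the job done as asked, in the order asked, and still so for the second after the job is handed in, with the robot touching nothing.
It also fails if it takes over 51 s, if anything falls off the work surface, if the arm or the gripper's body presses on something with over 40 N, if the wrist force passes 120 N, or if a joint passes its speed limit or range.

## Robot

A 7-joint arm with a two-finger parallel gripper is mounted at the origin on the work surface. World frame = base frame: x ahead of the robot, y to its left, z up, the work surface at z = 0. Lengths are in m, angles in rad, forces in N, time in s.
With the tool pointing down it reaches from about 0.425 to 0.875 m from the base axis. Payload 4.7 kg.
Tool frame: the origin (TCP) lies at the very end of the fingers, on their centre line; the grasp point (between the pads) lies 19 mm behind it; z points along the fingers, y is the line along which they close (so a half turn about z gives the same grasp; the last joint's range is limited). The gripper opens to 87 mm and grips with 3 to 60 N. Pads are 19 mm wide; open, the fingers measure 117 mm over their backs; the gripper's body (75 mm by 190 mm) begins 51 mm behind the grasp point.
Start: joints at [1.229, 0.321, -0.07, 1.45, 0.023, 1.371, -0.057], TCP at [0.226, -0.609, 0.223] pointing down, gripper open.
Joint ranges: [-2.86, 2.86], [-0.3, 2.09], [-1.38, 1.24], [0.06, 2.45], [-1.56, 4.7], [0.09, 2.05], [-2.69, 2.69]. Speed limits (rad/s): [2.57, 2.57, 3.14, 3.14, 3.14, 3.14, 3.14].

## Interface

Orientations are given as a rotation vector (axis times angle).
In Python, from bench import ctrl, get_image, job gives the robot as it stands.
- The arm moves only by the shell command python3 -m crank 'ROWS' [FORCE]. ROWS is JSON, a list that holds one entry, the list of rows, each a list of 5 numbers: the shift along the tool's x, y, z in mm, then the turn about the tool's z in rad, then the closure, from -1 (fully open) to 1 (shut), so that 0 is half open. A call has 1 to 10 rows; each row shifts and turns the commanded pose from where the row before left it, along the tool's axes as they then stand; what a row does not reach is not made up. A row lasts 1/12 s, in which the tool goes at most 41.7 mm and 7.16 degrees, less where a joint would pass 70% of its speed; a pose out of reach is approached as far as the arm can. A call with a gripper value outside its range is refused whole. The fingers move at their own pace and stop on an object; FORCE is the grip in N (left out, the last holds). Time passes only in rows, so rows that do not move let the fingers close. It gives the time, the measured TCP pose, the force, the opening and the grip force at its end, in the units of the state.
- ctrl.get_state(): the state, without advancing time (a new reading comes with each control period).
- get_image(name): name is "scene" or "top"; returns a dict with "pixels" (420x560x3 uint8, red, green, blue), "fx", "fy", "cx", "cy" (pixels), "T" (4x4, takes a point from camera to world coordinates). Camera axes: x right, y down, z forward; pixel columns grow to the right and rows downward; lengths in m; the calibration is good to about 2 mm. A picture is of the moment at which its call begins. There is no depth.
- job.close_job(): hands the job in; it is judged then, once.
The state is a dict: "time": time; "joint_positions": joint angles; "qd": joint speeds; "joint_torque": joint torques, N m; "position": TCP position; "tool_rot": TCP orientation; "ft_force": force on the tool from outside, world axes, zero at the start; "torque": the same for the moment, N m; "grip_width": opening from 0.0 (shut) to 1.0 (fully open); "grip_force": force on a finger pad.
Only numpy, scipy, OpenCV 4.12 (cv2) and the standard library are available. Lean on these libraries where they do the work, as an engineer would, in place of code of your own. Each camera call takes 0.05 s, during which the arm holds its last target. There are 200 camera calls.

## Working session

There is one attempt and no reset: what is moved stays moved. The work goes in short steps, Python scripts to look and compute and a shell command to move; the robot and the scene stay as the last step left them, time stands still between calls to the robot, and variables do not carry over. Pictures are saved under pics/ and viewed, at most 10 in all, crops included, and the job is handed in when it is done.

```bash
mkdir -p pics; ls; cat > h.py <<'E'
import numpy as np,cv2
from bench import ctrl,get_image,job
def shot(n,f):
    im=get_image(n); cv2.imwrite('pics/'+f,im['pixels'][:,:,::-1]); return im
def ray(im,u,v):
    T=np.array(im['T']); d=np.array([(u-im['cx'])/im['fx'],(v-im['cy'])/im['fy'],1.]); return T[:3,3],T[:3,:3]@d
def plane(im,u,v,z):
    o,d=ray(im,u,v); return o+d*(z-o[2])/d[2]
def tri(a,ua,b,ub):
    (o,d),(p,e)=ray(a,*ua),ray(b,*ub)
    s=np.linalg.lstsq(np.c_[d,-e],p-o,rcond=None)[0]
    P,Q=o+d*s[0],p+e*s[1]; return (P+Q)/2,np.linalg.norm(P-Q)
def proj(im,P):
    T=np.array(im['T']); c=T[:3,:3].T@(np.array(P)-T[:3,3]); return im['fx']*c[0]/c[2]+im['cx'],im['fy']*c[1]/c[2]+im['cy']
E
python3 - <<'E'
from h import *
import pickle
for n in('scene','top'):
    im=shot(n,n+'0.png'); pickle.dump(im,open(n+'0.pkl','wb')); print(n,np.round(im['T'],3).tolist(),im['fx'])
s=ctrl.get_state(); print(s)
E
```

```text
pics
scene [[-0.332, 0.772, -0.542, 0.938], [0.943, 0.273, -0.19, 0.152], [0.001, -0.575, -0.818, 0.739], [0.0, 0.0, 0.0, 1.0]] 498.2530574723785
top [[0.014, -0.983, 0.182, 0.386], [-1.0, -0.015, -0.003, -0.012], [0.006, -0.182, -0.983, 0.98], [0.0, 0.0, 0.0, 1.0]] 465.09409196806024
{'time': 0.1, 'joint_positions': array([ 1.22909075,  0.32173858, -0.07006761,  1.4515337 ,  0.02262643,
        1.37079746, -0.05689104]), 'qd': array([ 0.00020274, -0.00120649, -0.00030691, -0.00248613, -0.00108371,
        0.00025718,  0.00115226]), 'joint_torque': array([-1.78781152e-04, -4.92570949e+01, -4.05472387e-01, -3.13398707e+01,
       -6.40441803e-02,  3.94376472e-02,  6.77533421e-05]), 'position': array([ 0.22619138, -0.608857  ,  0.22158713]), 'tool_rot': array([-3.09038969e+00, -5.55704046e-01,  6.59520910e-04]), 'ft_force': array([-0.37745027,  0.48949938,  0.42175894]), 'torque': array([ 0.05004862, -0.03594618,  0.04337505]), 'grip_force': 0.0, 'grip_width': 1.0030903214939735}
```

View pics/scene0.png

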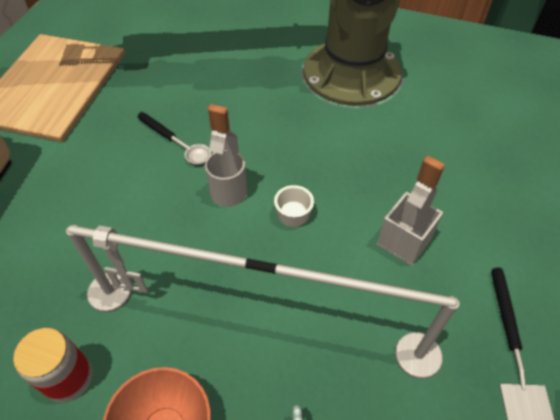

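View pics/top0.png

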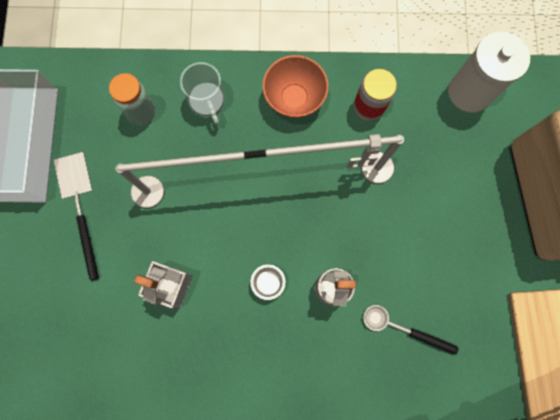

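The scene view, seen from the far side, shows the round cup at (227,180) with its grip at (218,119). The square cup is at (410,230), and the band is at (261,266). In the top view the round cup's grip is at (345,285), the rail runs from (120,168) to (400,139), and the band is at (255,154). Left in the top view is +y.

```bash
python3 - <<'E'
from h import *
import pickle
S,T=[pickle.load(open(n+'0.pkl','rb')) for n in('scene','top')]
def mask(im,box,f):
    x0,y0,x1,y1=box; p=im['pixels'].astype(int); hsv=cv2.cvtColor(im['pixels'],cv2.COLOR_RGB2HSV).astype(int)
    m=f(hsv); k=np.zeros_like(m,np.uint8); k[y0:y1,x0:x1]=m[y0:y1,x0:x1]; return k
br=lambda h:(((h[...,0]<14)&(h[...,1]>110)&(h[...,2]>60)))
bl=lambda h:(h[...,2]<50)
def rect(k):
    return cv2.minAreaRect(np.argwhere(k)[:,::-1].astype(np.float32))
for nm,bs,bt in(('round',(195,90,245,145),(325,270,365,300)),('square',(410,150,450,195),(130,265,160,295))):
    ms,mt=mask(S,bs,br),mask(T,bt,br)
    cs,ct=rect(ms)[0],rect(mt)
    print(nm,ms.sum(),mt.sum(),cs,ct,tri(S,cs,T,ct[0]))
    b=cv2.boxPoints(ct); w=np.array([plane(T,*p,.205)[:2] for p in b]); print(np.round(w,4).tolist(),'sides',np.round(np.diff(w,axis=0),4).tolist())
ms,mt=mask(S,(235,250,290,280),bl),mask(T,(238,145,272,163),bl)
cs,ct=[np.argwhere(m)[:,::-1].mean(0) for m in(ms,mt)]
print('band',ms.sum(),mt.sum(),cs,ct,tri(S,cs,T,ct),plane(T,*ct,.185),plane(S,*cs,.185))
# rail axis: bright line, centre column-wise in top
h=cv2.cvtColor(T['pixels'],cv2.COLOR_RGB2HSV)
P=[]
for u in [140,160,180,200,220,290,310,330,345]:
    v0=168+(u-120)*(139-168)/280; r=np.arange(int(v0)-8,int(v0)+9); g=r[h[r,u,1]<70]; P.append(plane(T,u,g.mean(),.185)[:2])
P=np.array(P); a=np.polyfit(P[:,1],P[:,0],1); print('rail x=a*y+b',a,np.round(P[:,0]-np.polyval(a,P[:,1]),4))
for e in((118,168),(403,139)): print(plane(T,*e,.185))
for e in((455,303),(71,231)): print(plane(S,*e,.185))
E
```

```text
round 385 157 (218.0769500732422, 118.11539459228516) ((345.0, 284.0), (8.0, 18.0), 90.0) (array([ 0.41587277, -0.13211505,  0.18637202]), np.float64(0.0014796461609974756))
[[0.4213, -0.1138], [0.4217, -0.1436], [0.4086, -0.1434], [0.4082, -0.1137]] sides [[0.0004, -0.0298], [-0.0131, 0.0002], [-0.0004, 0.0297]]
square 474 166 (429.61859130859375, 171.60824584960938) ((145.47413635253906, 281.5603332519531), (21.271644592285156, 8.534918785095215), 23.198591232299805) (array([0.41530585, 0.20367677, 0.1867418 ]), np.float64(0.0036359173906639654))
[[0.4145, 0.2194], [0.4274, 0.2147], [0.4141, 0.1816], [0.4013, 0.1864]] sides [[0.0129, -0.0047], [-0.0133, -0.0331], [-0.0128, 0.0047]]
band 214 104 [260.14953271 265.64953271] [254.31730769 154.04807692] (array([0.64353912, 0.02559756, 0.18385314]), np.float64(0.003276948511213317)) [0.64263061 0.02709117 0.185     ] [0.64460962 0.02428633 0.185     ]
rail x=a*y+b [-0.12379222  0.6469601 ] [-0.0003 -0.0004  0.0004  0.0003  0.0001 -0.0003  0.0005  0.0004 -0.0007]
[0.61317143 0.26746007 0.185     ]
[ 0.67494962 -0.23920658  0.185     ]
[0.61453689 0.26647025 0.185     ]
[ 0.67901039 -0.23322762  0.185     ]
```

```bash
python3 - <<'E'
import cv2
a=cv2.imread('pics/top0.png')[255:325,295:395];b=cv2.imread('pics/scene0.png')[95:215,170:270]
a=cv2.resize(a,(500,350),interpolation=3);b=cv2.resize(b,(300,360),interpolation=3)[:350]
cv2.imwrite('pics/crop.png',cv2.hconcat([a,b]))
E
```

```text
(no output)
```

View pics/crop.png

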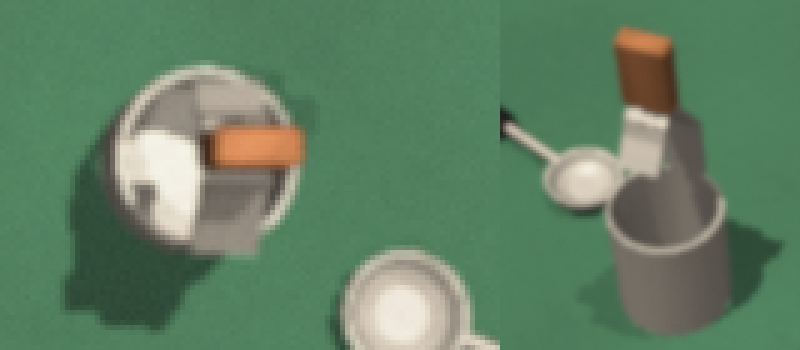

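```bash
python3 -m crank '[[[0,0,-4,-0.1215,-1],[0,0,-4,-0.1215,-1],[0,0,-4,-0.1215,-1],[0,0,-4,-0.1215,-1],[0,0,-4,-0.1215,-1],[0,0,-4,-0.1215,-1],[0,0,-4,-0.1215,-1],[0,0,-4,-0.1215,-1],[0,0,-4,-0.1215,-1],[0,0,-4,-0.1215,-1]]]' 25
cat >> h.py <<'E'
from scipy.spatial.transform import Rotation as R
def go(x,y,z,yaw=None):
    """shift in tool axes mm to world target, after-turn: tool y azimuth=yaw"""
    s=ctrl.get_state(); M=R.from_rotvec(s['tool_rot']).as_matrix()
    print('pos',s['position'].round(4),'yaw(tool y)',np.arctan2(M[1,1],M[0,1]).round(4),'q',s['joint_positions'].round(2),'t',s['time'],'F',s['ft_force'].round(1),'g',s['grip_width'],s['grip_force'])
    print('tool shift mm',(1000*M.T@(np.array([x,y,z])-s['position'])).round(1))
E
python3 -c "
from h import *
go(.416,-.130,.25)"
```

```text
time: 0.93
position: [0.2262, -0.609, 0.2621]
tool_rot: [-2.214, -2.227, -0.001]
ft_force: [-0.3, -0.6, -0.9]
grip_width: 1.005
grip_force: 0.0
pos [ 0.2262 -0.609   0.2621] yaw(tool y) 0.006 q [ 1.35  0.32 -0.23  1.38  0.07  1.45  1.13] t 0.9333 F [-0.3 -0.6 -0.9] g 1.004825043627857 0.0
tool shift mm [477.9 192.6  12.5]
```

```bash
python3 -m crank '[[[34,13,0,0,-1],[34,13,0,0,-1],[34,13,0,0,-1],[34,13,0,0,-1],[34,13,0,0,-1],[34,13,0,0,-1],[34,13,0,0,-1],[34,13,0,0,-1],[34,13,0,0,-1],[34,13,0,0,-1]]]'
python3 -m crank '[[[34,15,0,0,-1],[34,15,0,0,-1],[34,15,0,0,-1],[34,15,0,0,-1],[0,0,0,0,-1],[0,0,0,0,-1]]]'
python3 -c "
from h import *
go(.416,-.130,.17)
S=shot('scene','s1.png');T=shot('top','t1.png')
cv2.imwrite('pics/c1.png',cv2.hconcat([cv2.resize(T['pixels'][180:380,240:440,::-1],(400,400)),cv2.resize(S['pixels'][40:240,120:320,::-1],(400,400))]))"
```

```text
time: 1.77
position: [0.3565, -0.2674, 0.2622]
tool_rot: [-2.221, -2.221, 0.001]
ft_force: [1.3, -1.3, 0.3]
grip_width: 1.002
grip_force: 0.0
time: 2.27
position: [0.4169, -0.1312, 0.2625]
tool_rot: [2.215, 2.227, -0.001]
ft_force: [0.4, -0.3, 0.1]
grip_width: 1.002
grip_force: 0.0
pos [ 0.4169 -0.1312  0.2625] yaw(tool y) 0.0053 q [ 0.99 -0.16 -0.66  1.86 -0.1   1.41  0.36] t 2.2667 F [ 0.4 -0.3  0.1] g 1.0018662808359438 0.0
tool shift mm [ 1.2 -0.9 92.5]
```

View pics/c1.png

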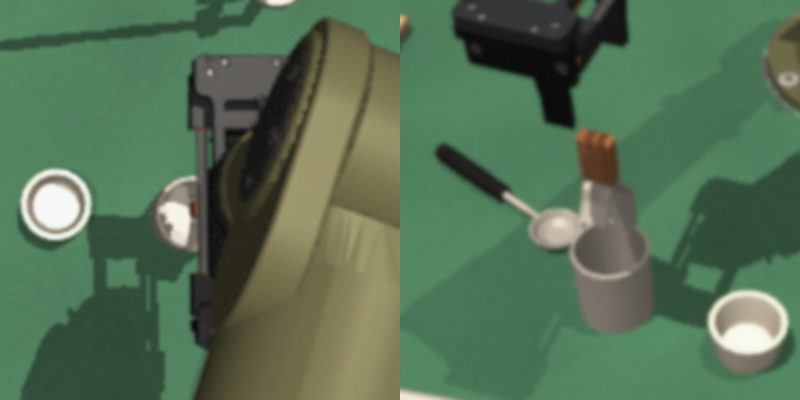

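The open fingers straddle the grip in x: grip at about (597,157) in the right half, near finger at (558,100). I'll descend and close now.

```bash
python3 -m crank '[[[1,0,15,0,-1],[0,0,20,0,-1],[0,0,20,0,-1],[0,0,20,0,-1],[0,0,16,0,-1],[0,0,0,0,-1]]]'
python3 -m crank '[[[0,0,0,0,1],[0,0,0,0,1],[0,0,0,0,1],[0,0,0,0,1],[0,0,0,0,1],[0,0,0,0,1],[0,0,0,0,1],[0,0,0,0,1]]]' 35
```

```text
time: 2.87
position: [0.4134, -0.1331, 0.1682]
tool_rot: [-2.22, -2.214, 0.003]
ft_force: [-0.3, 0.4, 0.0]
grip_width: 1.0
grip_force: 0.0
time: 3.53
position: [0.4164, -0.1323, 0.1717]
tool_rot: [2.221, 2.221, -0.0]
ft_force: [-0.0, -0.0, 0.5]
grip_width: 0.483
grip_force: 0.0
```

```bash
python3 -m crank '[[[0,0,0,0,1],[0,0,0,0,1],[0,0,0,0,1],[0,0,0,0,1],[0,0,0,0,1],[0,0,0,0,1],[0,0,0,0,1],[0,0,0,0,1]]]' 35
```

```text
time: 4.2
position: [0.4164, -0.1323, 0.1715]
tool_rot: [2.221, 2.221, -0.0]
ft_force: [-0.3, -0.4, 0.1]
grip_width: 0.16
grip_force: 35.0
```

Gripped at 13.9 mm, the grip's thickness. Next I lift to put the mouth at bar height and move forward.

```bash
python3 -m crank '[[[0,0,-5,0,1],[0,0,-15,0,1],[0,0,-20,0,1],[0,0,-20,0,1],[0,0,-18,0,1],[0,15,0,0,1],[0,20,0,0,1],[0,25,0,0,1],[0,25,0,0,1],[0,20,0,0,1]]]'
python3 -m crank '[[[0,10,0,0,1],[15,0,0,0,1],[25,0,0,0,1],[30,0,0,0,1],[30,0,0,0,1],[30,0,0,0,1],[30,0,0,0,1],[30,0,0,0,1],[30,0,0,0,1],[30,0,0,0,1]]]'
python3 -m crank '[[[25,0,0,0,1],[20,0,0,0,1],[15,0,0,0,1],[0,0,0,-0.06,1],[0,0,0,-0.063,1],[0,0,0,0,1],[0,0,0,0,1],[0,0,0,0,1]]]'
python3 -c "
from h import *
import pickle
go(.622,.184,.25)
S=shot('scene','s2.png');T=shot('top','t2.png')
pickle.dump((S,T),open('2.pkl','wb'))
cv2.imwrite('pics/c2.png',cv2.hconcat([cv2.resize(T['pixels'][80:380,60:360,::-1],(400,400)),cv2.resize(S['pixels'][80:380,260:560,::-1],(400,400))]))"
```

```text
time: 5.03
position: [0.5227, -0.1325, 0.2495]
tool_rot: [-2.222, -2.221, -0.001]
ft_force: [-0.1, 0.3, -2.4]
grip_width: 0.16
grip_force: 35.0
time: 5.87
position: [0.5304, 0.1191, 0.2495]
tool_rot: [2.221, 2.221, -0.002]
ft_force: [-0.5, -0.8, -2.3]
grip_width: 0.159
grip_force: 35.0
time: 6.53
position: [0.5311, 0.1774, 0.2494]
tool_rot: [2.083, 2.352, -0.001]
ft_force: [0.1, -0.8, -1.8]
grip_width: 0.156
grip_force: 35.0
pos [0.5311 0.1774 0.2494] yaw(tool y) 0.1209 q [ 0.49  0.23 -0.99  1.61  0.2   1.41 -0.4 ] t 6.5333 F [ 0.1 -0.8 -1.8] g 0.15623685343977925 34.99911905862973
tool shift mm [-4.4 91.  -0.6]
```

View pics/c2.png

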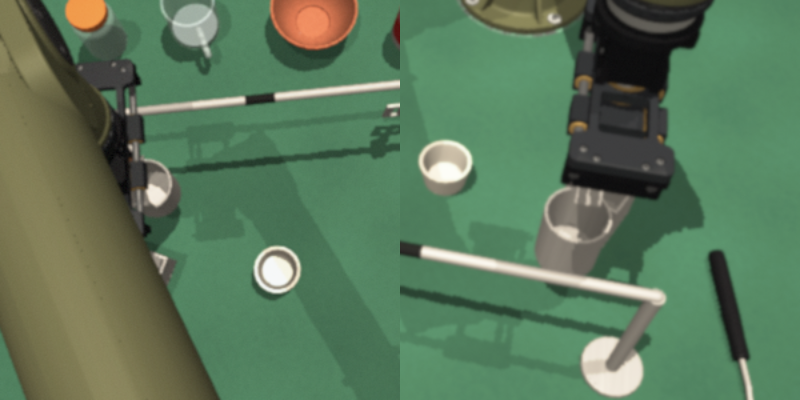

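The cup hangs upright in front of the bar's left part and the mouth faces the bar. The bar's left end is at (658,297) in the right half. I need about 93 mm along tool y.

```bash
python3 -m crank '[[[0,10,0,0,1],[0,15,0,0,1],[0,15,0,0,1],[0,15,0,0,1],[0,15,0,0,1],[0,13,0,0,1],[0,10,0,0,1],[0,0,0,0,1],[0,0,0,0,1]]]'
python3 -c "
from h import *
import pickle
go(.6235,.189,.2035)
S=shot('scene','s3.png')
cv2.imwrite('pics/c3.png',cv2.resize(S['pixels'][180:380,320:520,::-1],(600,600)))"
```

```text
time: 7.38
position: [0.6235, 0.1889, 0.249]
tool_rot: [-2.081, -2.352, 0.001]
ft_force: [0.7, 0.4, -2.7]
grip_width: 0.153
grip_force: 35.0
pos [0.6235 0.1889 0.249 ] yaw(tool y) 0.1221 q [ 0.33  0.46 -0.92  1.38  0.36  1.48 -0.46] t 7.3833 F [ 0.7  0.4 -2.7] g 0.1534012138981842 34.97130266870954
tool shift mm [ 0.   0.1 45.5]
```

View pics/c3.png

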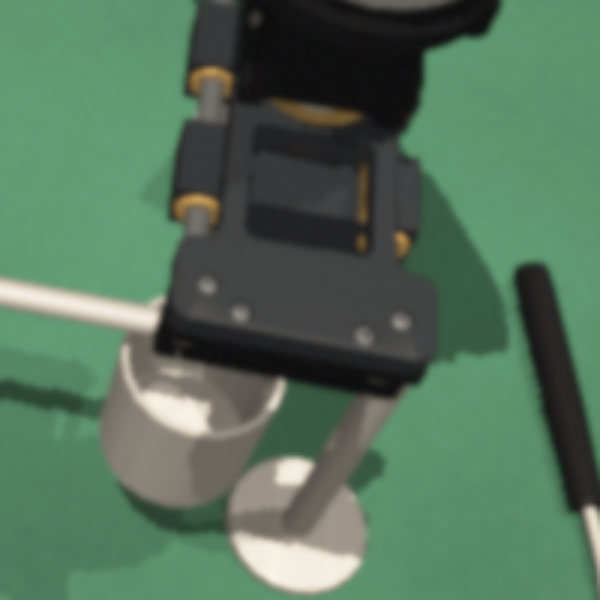

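The bar lies in the mouth, above the cup rim at about (150,320), and the cup is clear of the post. Lowering now.

```bash
python3 -m crank '[[[0,0,8,0,1],[0,0,8,0,1],[0,0,8,0,1],[0,0,6,0,1],[0,0,5,0,1],[0,0,4,0,1],[0,0,0,0,1],[0,0,0,0,1]]]'
python3 -m crank '[[[0,0,2,0,1],[0,0,0,0,1],[0,0,2,0,1],[0,0,0,0,1],[0,0,1,0,1],[0,0,0,0,1]]]'
```

```text
time: 8.1
position: [0.6236, 0.1891, 0.2103]
tool_rot: [-2.081, -2.354, 0.0]
ft_force: [0.7, -0.0, -0.9]
grip_width: 0.155
grip_force: 35.0
time: 8.6
position: [0.6236, 0.1891, 0.2054]
tool_rot: [2.081, 2.354, -0.0]
ft_force: [0.4, -0.2, -1.9]
grip_width: 0.159
grip_force: 35.0
```

```bash
python3 -m crank '[[[0,0,1,0,1],[0,0,0,0,1],[0,0,0,0,1]]]'|grep -A0 -E 'pos|ft'
python3 -m crank '[[[0,0,1,0,1],[0,0,0,0,1],[0,0,0,0,1]]]'|grep -E 'pos|ft'
```

```text
position: [0.6237, 0.1892, 0.2046]
--
ft_force: [-0.0, 0.1, -2.4]
position: [0.624, 0.1892, 0.2043]
ft_force: [-1.1, -1.2, 2.4]
```

The bar now carries the cup at the expected height. Sliding right along tool -x.

```bash
python3 -m crank '[[[-3,0,0,0,1],[-6,0,0,0,1],[-6,0,0,0,1],[-6,0,0,0,1],[-6,0,0,0,1],[-6,0,0,0,1],[-6,0,0,0,1],[-6,0,0,0,1],[-6,0,0,0,1],[-3,0,0,0,1]]]'
```

```text
time: 9.93
position: [0.6307, 0.1353, 0.2042]
tool_rot: [-2.081, -2.353, -0.003]
ft_force: [-0.4, 5.8, 4.4]
grip_width: 0.16
grip_force: 35.0
```

```bash
python3 -m crank '[[[-3,0,-0.3,0,1],[-6,0,0,0,1],[-6,0,0,0,1],[-6,0,0,0,1],[-6,0,0,0,1],[-6,0,0,0,1],[-6,0,0,0,1],[-6,0,0,0,1],[-3,0,0,0,1],[0,0,0,0,1]]]'
python3 -m crank '[[[-3,0,0,0,1],[-6,0,0,0,1],[-6,0,0,0,1],[-6,0,0,0,1],[-6,0,0,0,1],[-6,0,0,0,1],[-6,0,0,0,1],[-6,0,0,0,1],[-3,0,0,0,1],[0,0,0,0,1]]]'
python3 -c "
from h import *
import pickle
go(.6436,.0257,.204)
S=shot('scene','s4.png');T=shot('top','t4.png')
pickle.dump((S,T),open('4.pkl','wb'))
cv2.imwrite('pics/c4.png',cv2.hconcat([cv2.resize(T['pixels'][100:230,180:310,::-1],(400,400)),cv2.resize(S['pixels'][210:340,200:330,::-1],(400,400))]))"
```

```text
time: 10.77
position: [0.6367, 0.0867, 0.2042]
tool_rot: [2.082, 2.352, 0.001]
ft_force: [1.3, 2.6, 5.7]
grip_width: 0.158
grip_force: 35.0
time: 11.6
position: [0.6425, 0.0393, 0.2043]
tool_rot: [2.082, 2.352, 0.001]
ft_force: [1.4, 4.0, 5.1]
grip_width: 0.157
grip_force: 35.0
pos [0.6425 0.0393 0.2043] yaw(tool y) 0.1219 q [ 0.56  0.45 -0.89  1.47  0.35  1.39 -0.22] t 11.6 F [1.4 4.  5.1] g 0.1570364930147099 34.994631587447884
tool shift mm [-13.7  -0.6   0.3]
```

View pics/c4.png

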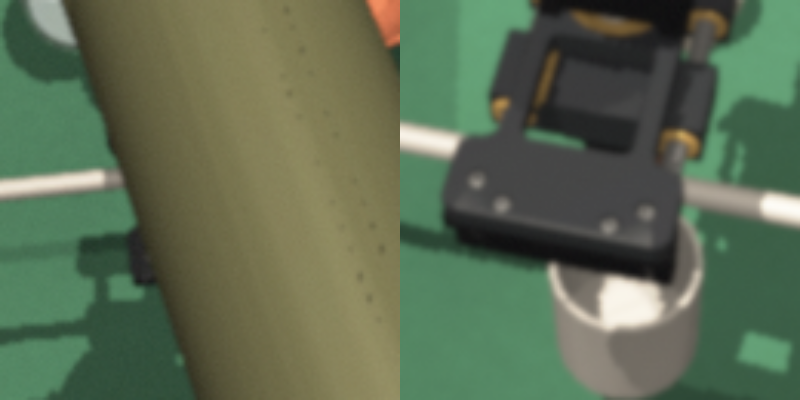

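The gripper hides the band. The cup's silhouette spans columns 549–700 in the right half. I'll compare the cup's centre with the band's in the same camera.

```bash
python3 - <<'E'
from h import *
import pickle
S,T=pickle.load(open('4.pkl','rb'))
for y in(.036,.038,.040,.042):
    P=[proj(S,(.64696-.1238*y+.035*np.cos(a),y+.035*np.sin(a),z)) for a in np.arange(0,6.28,.05) for z in(.112,)]
    P=np.array(P); print(y,P[:,0].min(),P[:,0].max(),P[:,0].mean(),P[:,1].mean())
E
```

```text
0.036 244.9430306743836 295.12805922049233 270.01492291709354 293.443700508385
0.038 246.34447562751834 296.54558313076495 271.4239059393479 293.72355973389955
0.04 247.74691548335903 297.9641121325781 272.8338886721833 294.0036176097374
0.042 249.15035130172214 299.38364729529724 274.2448721804065 294.28387434757127
```

The scene camera puts the cup at y≈0.040 and the band at 0.0243, so I need about 15 mm more. Then I release, lift and look.

```bash
python3 -m crank '[[[-3,0,0,0,1],[-5,0,0,0,1],[-5,0,0,0,1],[-2,0,0,0,1],[0,0,0,0,1],[0,0,-0.5,0,1],[0,0,0,0,1]]]' 
python3 -m crank '[[[0,0,0,0,0],[0,0,0,0,0],[0,0,0,0,0],[0,0,0,0,0],[0,0,0,0,0],[0,0,0,0,0],[0,0,0,0,0],[0,0,0,0,0]]]'
python3 -m crank '[[[0,0,-5,0,0],[0,0,-10,0,0],[0,0,-15,0,0],[0,0,-20,0,0],[0,0,-20,0,0],[0,0,-20,0,0],[0,0,-20,0,0],[0,0,-20,0,0],[0,0,-10,0,0],[0,0,0,0,0]]]'
python3 -c "
from h import *
import pickle
go(.6436,.0257,.204)
S=shot('scene','s5.png');T=shot('top','t5.png')
pickle.dump((S,T),open('5.pkl','wb'))
cv2.imwrite('pics/c5.png',cv2.hconcat([cv2.resize(T['pixels'][100:230,180:310,::-1],(400,400)),cv2.resize(S['pixels'][210:340,200:330,::-1],(400,400))]))"
```

```text
time: 12.28
position: [0.6442, 0.0246, 0.2043]
tool_rot: [2.081, 2.353, -0.0]
ft_force: [2.5, 3.2, 4.1]
grip_width: 0.157
grip_force: 35.0
time: 12.95
position: [0.6439, 0.0253, 0.2043]
tool_rot: [2.081, 2.354, -0.001]
ft_force: [0.8, -0.4, 0.1]
grip_width: 0.497
grip_force: 0.0
time: 13.78
position: [0.6449, 0.0261, 0.3478]
tool_rot: [2.078, 2.351, 0.006]
ft_force: [-0.5, 0.6, -0.8]
grip_width: 0.506
grip_force: 0.0
pos [0.6449 0.0261 0.3478] yaw(tool y) 0.1232 q [ 0.55  0.41 -0.91  1.23  0.32  1.65 -0.17] t 13.7833 F [-0.5  0.6 -0.8] g 0.5055115651655926 0.0
tool shift mm [ -0.2  -2.1 143.8]
```

View pics/c5.png

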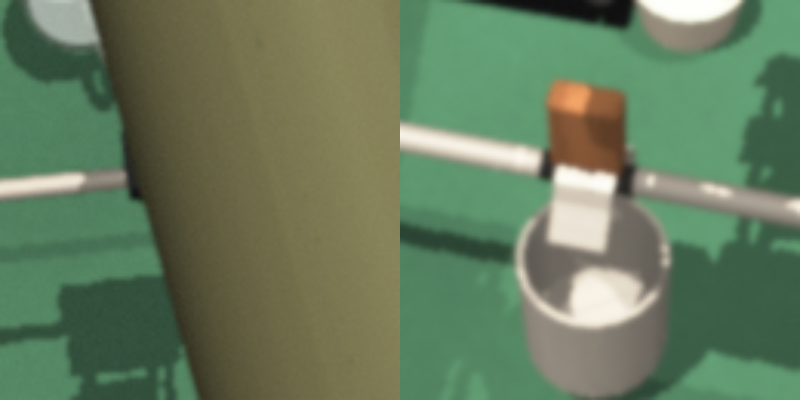

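The cup hangs on the bar with black band showing on both sides of the strap, at columns 541–553 and 617–636 in the right half. It is centred to about 1.5 mm, and the gripper is clear above. I'll wait half a second and hand in.

```bash
python3 -m crank '[[[0,0,-10,0,0],[0,0,0,0,0],[0,0,0,0,0],[0,0,0,0,0],[0,0,0,0,0],[0,0,0,0,0]]]'|head -3
python3 -c "
from h import *
import pickle
S=get_image('scene')['pixels'].astype(int)[225:340,235:300];P=pickle.load(open('5.pkl','rb'))[0]['pixels'].astype(int)[225:340,235:300]
print('change',abs(S-P).mean(),abs(S-P).max())
print(job.close_job())"
```

```text
time: 14.38
position: [0.6438, 0.0253, 0.3539]
tool_rot: [-2.08, -2.353, 0.001]
change 1.1658416945373467 52
the job is handed in; nothing more can be done
None
```

The round cup was hooked on about 16 cm left of the band, slid along the rail without unhooking, and now hangs centred on the band to within about 2 mm by camera. It was released with the gripper clear, the square cup was left untouched, and the job was handed in at about 14 s.

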